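# Zero the photometer on its blank

## Task

Zero the bench photometer on its blank, pushing only and picking nothing up: push the red sample rod fully in to its stop and push the open sample lid gently shut until it lies flush, without slamming it, in either order. Only then press the blue zero key fully down and let it come up again. Press no other key, do not push hard against the photometer, pull the rod out or raise the lid further, and leave everything else on the bench and on the photometer where it stands.

Things in the scene. Friction and masses are not known exactly. Their poses are not given: they have to be found in the camera images.
- photometer: a white bench photometer with a blue band, 310 mm deep (x) and 410 mm wide (y), fixed. Origin: centre of its underside, on the bench; x points from its front (nearest the robot) to its back, y to its left as the robot sees it, z up. Front face at x = -155 mm; flat deck 150 mm high; behind x = 30 mm a hump 182 mm high
- display_top (a point): middle of the top edge of the photometer's tilted dark display, 146 mm wide, fixed behind the keys, 205 mm above the bench; nothing on the photometer but the open lid is higher
- lid (a joint): angle of the dark sample lid in rad: 0 shut, flush on the deck, growing as its front edge rises and swings back; up to 1.5. The lid is 136 mm long from its rear hinge to its front, 120 mm wide, 18 mm thick, with a grey lip 10 mm further out in front. A friction hinge (0.24 N m, 2 to 4 N near the front edge) leaves it where it is put, so push it all the way down to its seat
- lid_hinge (a point): middle of the lid's hinge line, level with the deck and with the lid's underside, at x = -12, y = 50, z = 150 mm of the photometer; the hinge line runs along the photometer's y
- lid_push (a point): point on the lid's outer (upper) face, half-way across, 115 mm from the hinge line and 21 mm short of the front edge; 168 mm above the bench when the lid is shut. It moves with the lid
- carriage (a joint): how far the sample rod is pulled out, in m: 0 is fully in against its stop (the blank then stands in the beam), up to 0.055 out. It slides along the photometer's x with a friction of about 2 N, and stays where it is left
- rod_knob (a point): centre of the flat outer end of the red rod knob, which looks out of the photometer's front (towards its -x) at a height of 105 mm and y = 50 mm. The knob is 26 mm in diameter and 20 mm long, its rod points along the photometer's x; the end is 26 mm in front of the front face when the rod is fully in
- key_zero (a joint): how far the blue zero key is down, in m: 0 up, 0.005 fully down; it springs back. It takes about 1.5 N to start and 4 N fully down
- key_zero_top (a point): centre of the top of the blue zero key: 22 mm square, its top 9 mm above the deck (159 mm above the bench) when up, at x = -126, y = -78 mm of the photometer, in the front row nearest to the lid. Pressed straight down
- key_b (a joint): how far the grey key to the right of the blue one, 44 mm away is down, in m (0 up, 0.005 down): the same size as the blue key; not to be pressed
- key_c (a joint): how far the grey key behind the blue one, 46 mm away is down, in m (0 up, 0.005 down): the same size as the blue key; not to be pressed
- key_d (a joint): how far the grey key diagonally behind the blue one is down, in m (0 up, 0.005 down): the same size as the blue key; not to be pressed
- spare_mid (a point): a loose spare filter standard, a black metal frame 12.5 x 12.5 x 45 mm with an amber glass window, standing on the photometer's deck to the left of the lid; the point is its centre. Leave it alone
- case_mid (a point): a low black open case 75 x 120 x 24 mm with filter standards lying in it (30 mm high overall), on the bench in front of the photometer; the point is half-way up. Leave it alone
- spatula_mid (a point): a thin steel laboratory spatula, 200 x 11 x 4 mm, lying on the bench in front of the photometer; the point is its centre. Leave it alone
- beaker_mid (a point): a glass beaker, 72 mm across and 95 mm high, standing on the bench beside the photometer; the point is its centre. Leave it alone
- rinse_mid (a point): a white bottle with a red cap, 64 mm across and 165 mm high, standing on the bench beside the photometer; the point is its centre. Leave it alone
- amber_mid (a point): an amber bottle with a black cap, 68 mm across and 135 mm high, standing on the bench beside the photometer; the point is its centre. Leave it alone
- meter_mid (a point): a pale handheld meter, 185 x 82 x 32 mm, lying on the bench to the right of the photometer; the point is its centre. Leave it alone

How it is judged:
By the outcome, as a careful person would: the job done as asked, in the order asked, and still so for the second after the job is handed in, with the robot touching nothing.
It also fails if it takes over 48 s, if anything falls off the work surface, if the arm or the gripper's body presses on something with over 40 N, if the wrist force passes 120 N, or if a joint passes its speed limit or range.

## Robot

A 6-joint arm with a two-finger parallel gripper is mounted at the origin on the work surface. World frame = base frame: x ahead of the robot, y to its left, z up, the work surface at z = 0. Lengths are in m, angles in rad, forces in N, time in s.
With the tool pointing down it reaches from about 0.3 to 0.75 m from the base axis. Payload 8.5 kg.
Tool frame: the origin (TCP) lies midway between the tips of the shut fingers; the grasp point (between the pads) lies robot.grasp_offset behind it (robot.grasp_offset is the distance from the TCP to the grasp point, in m); z points along the fingers, y is the direction in which the jaws open and shut (so a half turn about z gives the same grasp; the last joint's range is limited). The gripper opens to 85 mm and grips with 20 to 120 N. Pads are 22 mm wide; open, the fingers measure 114 mm over their backs; the gripper's body (76 mm by 85 mm) begins 54 mm behind the grasp point. The pads swing forward as they close: fully open they stand 13 mm farther back than shut.
Start: joints at [0.893, 0.381, 1.297, -0, 1.464, -0.215], TCP at [0.246, 0.492, 0.194] pointing down, gripper open.
Joint ranges: [-3.11, 3.11], [-0.89, 2.33], [0.22, 2.48], [-1.42, 4.56], [0.17, 2.85], [-2.88, 2.88]. Speed limits (rad/s): [2.39, 2.39, 3.14, 3.14, 3.14, 3.14].

## Interface

Orientations are given as a rotation vector (axis times angle).
In Python, from rig import sense, imaging, ticket, robot gives the robot as it stands.
- The arm moves only by the tool send_rows, never from a script. Its argument "deltas" is a list of rows, each a list of 5 numbers: the shift along the tool's x, y, z in mm, then the turn about the tool's z in rad, then the finger opening in mm, from 0 to 85.4. A call has exactly 5 rows; each row shifts and turns the pose as measured when the row begins, along the tool's axes as they then stand; what a row does not reach is not made up. A row lasts 1/8 s, in which the tool goes at most 62.5 mm and 10.7 degrees, less where a joint would pass 70% of its speed; a pose out of reach is approached as far as the arm can. A call is refused whole if a number of a shift passes 62.5 or a number of a turn 0.188, either way. A call with a gripper value outside its range is refused whole. The fingers move at their own pace and stop on an object; "newtons" is the grip in N (left out, the last holds). Time passes only in rows, so rows that do not move let the fingers close, or fill a call up. It gives the time, the measured TCP pose, the force and the opening at its end, in the units of the state.
- sense(): the state, without advancing time (a new reading comes with each control period).
- imaging.camera(name): name is "scene" or "side" or "wrist"; returns the picture (400x640x3 uint8, red, green, blue); there is no depth.
- imaging.camera_params(name): a dict with "mtx" (3x3 intrinsics, pixels), "T" (4x4, takes a point from camera to world coordinates). Camera axes: x right, y down, z forward; pixel columns grow to the right and rows downward; lengths in m; the calibration is good to about 2 mm. The wrist camera is an equidistant fisheye: a pixel r from the principal point sees the ray r / f radians off the axis. A picture is of the moment at which its call begins: read the wrist's pose just before it. camera_params takes no time and is no camera call; for the wrist camera it gives the pose at the moment of the call.
- ticket.sign_off(): hands the job in, once; it reports no verdict.
The state is a dict: "time": time; "joints": joint angles; "joint_velocities": joint speeds; "joint_efforts": joint torques, N m; "tcp_pos": TCP position; "ee_rot": TCP orientation; "contact_force": force on the tool from outside, world axes, zero at the start; "moment": the same for the moment, N m; "opening": finger opening in m.
Only numpy, scipy, OpenCV 4.12 (cv2) and the standard library are available. Lean on these libraries where they do the work, as an engineer would, in place of code of your own. Each camera call takes 0.05 s, during which the arm holds its last target.

## Working session

There is one attempt and no reset: what is moved stays moved. The work goes in short steps, Python scripts to look and compute and a tool call to move; the robot and the scene stay as the last step left them, time stands still between calls to the robot, and variables do not carry over. Pictures are saved under pics/ and viewed, and the job is handed in when it is done.

Besides the shell and the picture viewer there is one more tool, called after ">>>" as a command line: name --pt "numbers of a row" for each row, then --argument value for the rest. send_rows: Moves the arm, as the interface text tells. Its arguments: {"type":"object","properties":{"deltas":{"type":"array","items":{"type":"array","items":{"type":"number"}}},"newtons":{"type":"number"}},"required":["deltas"]}

```bash
mkdir -p pics; python3 - <<'E'
from rig import sense, imaging, ticket, robot
import cv2
s=sense();print(s)
print(robot.grasp_offset)
for n in("scene","side","wrist"):
    p=imaging.camera_params(n);print(n,p["mtx"].round(1).tolist(),p["T"].round(4).tolist())
    cv2.imwrite(f"pics/{n}0.png",imaging.camera(n)[:,:,::-1])
E
```

```text
{'time': 0.0, 'joints': array([ 8.92723724e-01,  3.81184659e-01,  1.29824602e+00, -1.43338572e-05,
        1.46358570e+00, -2.15292447e-01]), 'joint_velocities': array([ 8.69761750e-05, -3.28469023e-04,  9.27265852e-04,  1.05693369e-03,
       -8.73256181e-04, -3.32350357e-04]), 'joint_efforts': array([-1.38727788e-03, -4.48462379e+01, -2.31275815e+01, -2.58928940e-04,
        4.77954978e-03,  2.95718428e-05]), 'tcp_pos': array([0.2453257 , 0.49187741, 0.19332287]), 'ee_rot': array([-7.20323273e-01, -3.05727845e+00,  2.02624315e-03]), 'contact_force': array([ 0.45647201, -0.1007015 , -0.13379753]), 'moment': array([-0.01204308, -0.04578906, -0.01893327]), 'opening': 0.08587028542891402}
0.0187
scene [[423.8, 0.0, 322.7], [0.0, 423.8, 205.7], [0.0, 0.0, 1.0]] [[-0.7998, 0.3484, -0.4888, 1.1874], [0.6002, 0.4708, -0.6466, 0.7604], [0.0049, -0.8106, -0.5856, 0.8572], [0.0, 0.0, 0.0, 1.0]]
side [[491.5, 0.0, 318.8], [0.0, 491.5, 197.8], [0.0, 0.0, 1.0]] [[-0.9746, -0.1285, 0.1833, 0.3408], [-0.2234, 0.6126, -0.7582, 1.1282], [-0.0149, -0.7799, -0.6258, 1.0541], [0.0, 0.0, 0.0, 1.0]]
wrist [[309.7, 0.0, 323.9], [0.0, 309.7, 193.9], [0.0, 0.0, 1.0]] [[0.4469, 0.8548, 0.2637, 0.1783], [0.8946, -0.4267, -0.133, 0.5254], [-0.0012, 0.2953, -0.9554, 0.3734], [0.0, 0.0, 0.0, 1.0]]
```

View pics/scene0.png

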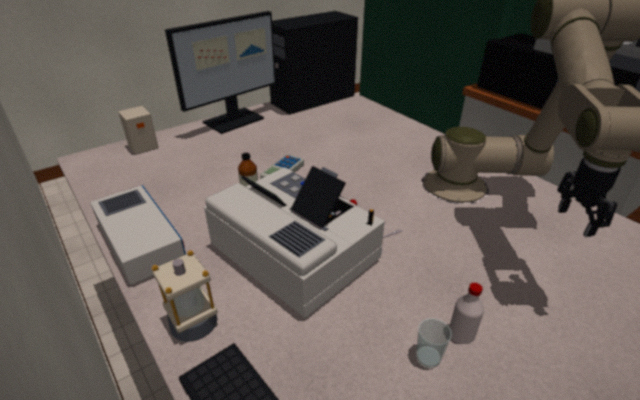

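View pics/side0.png

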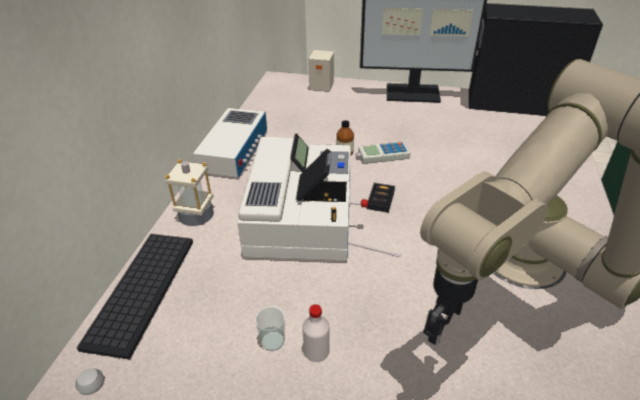

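View pics/wrist0.png

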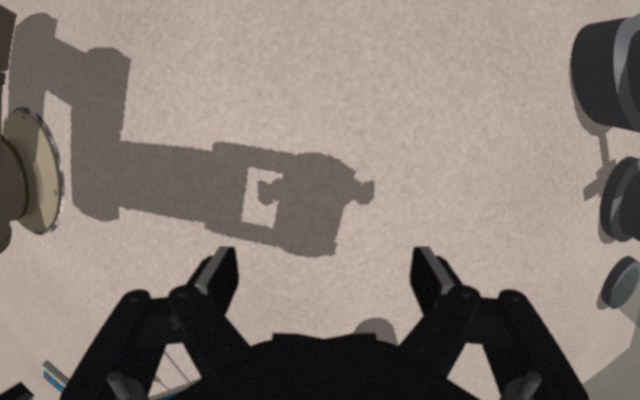

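```bash
python3 - <<'E'
import cv2
a=cv2.imread("pics/side0.png")[110:270,220:420]; cv2.imwrite("pics/side0z.png",cv2.resize(a,None,fx=4,fy=3.75 if 0 else 3.7,interpolation=cv2.INTER_CUBIC)[:600,:800])
a=cv2.imread("pics/scene0.png")[140:310,190:410]; cv2.imwrite("pics/scene0z.png",cv2.resize(a,None,fx=3.5,fy=3.5,interpolation=cv2.INTER_CUBIC))
E
```

```text
(no output)
```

View pics/side0z.png

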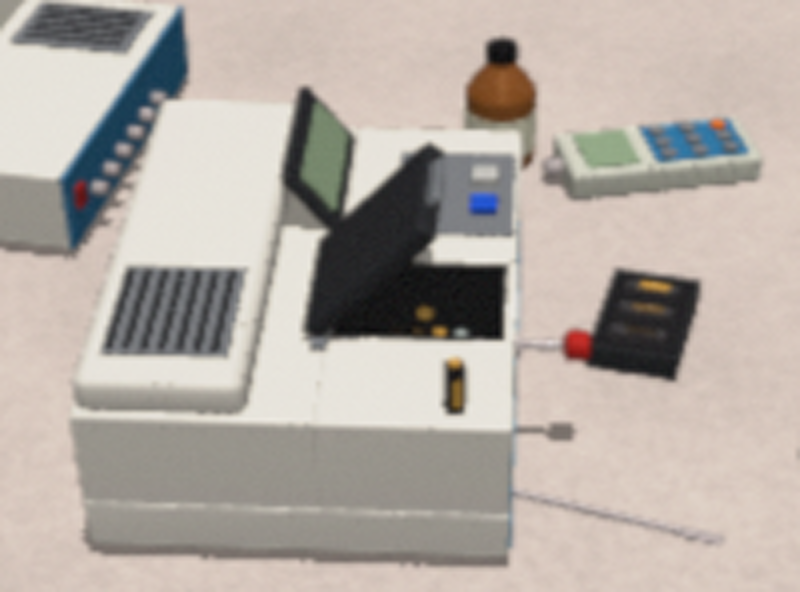

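View pics/scene0z.png

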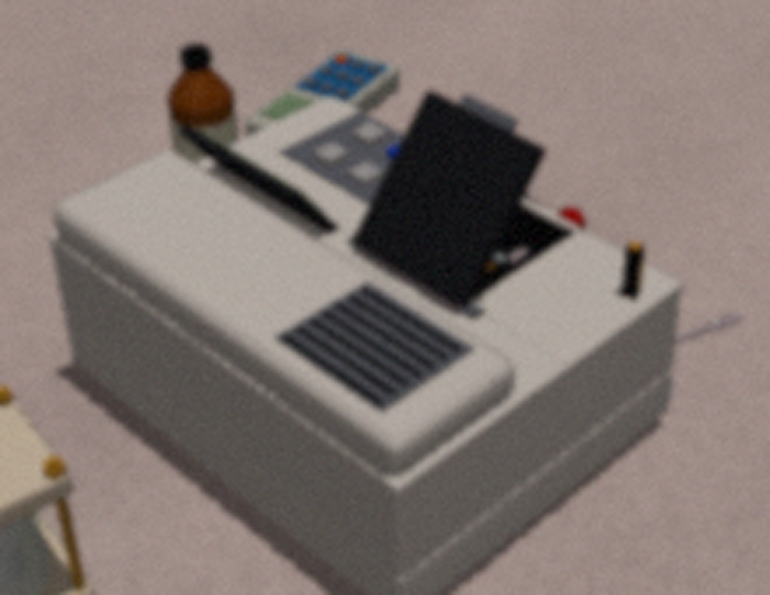

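```bash
cat > h.py <<'E'
import numpy as np, cv2
from rig import sense, imaging, ticket, robot
def ray(n,uv,p=None):
    p=p or imaging.camera_params(n); K=p["mtx"];T=p["T"]
    x=(uv[0]-K[0,2])/K[0,0]; y=(uv[1]-K[1,2])/K[1,1]
    if n=="wrist":
        r=np.hypot(x,y); d=np.array([x*np.sin(r)/r,y*np.sin(r)/r,np.cos(r)]) if r>1e-9 else np.array([0,0,1.])
    else: d=np.array([x,y,1.]); d/=np.linalg.norm(d)
    return T[:3,3], T[:3,:3]@d
def onz(n,uv,z,p=None):
    o,d=ray(n,uv,p); return o+d*(z-o[2])/d[2]
def proj(n,X,p=None):
    p=p or imaging.camera_params(n); K=p["mtx"];T=p["T"]
    c=T[:3,:3].T@(np.array(X)-T[:3,3])
    if n=="wrist":
        t=np.arctan2(np.hypot(c[0],c[1]),c[2]); q=c[:2]/np.hypot(c[0],c[1])*t
    else: q=c[:2]/c[2]
    return K[0,0]*q[0]+K[0,2],K[1,1]*q[1]+K[1,2]
def tri(r1,r2):
    (o1,d1),(o2,d2)=r1,r2
    A=np.c_[d1,-d2]; t=np.linalg.lstsq(A,o2-o1,rcond=None)[0]
    a=o1+t[0]*d1;b=o2+t[1]*d2; return (a+b)/2,np.linalg.norm(a-b)
E
python3 - <<'E'
from h import *
sz=lambda x,y:(220+x/4-.4,110+y/3.7-.4)
cz=lambda x,y:(190+x/3.5-.4,140+y/3.5-.4)
for nm,n,uv,z in [("FLdeck side","side",sz(515,428),.15),("FLdeck scene","scene",cz(682,290),.15),("RLdeck side","side",sz(75,415),.15),("RLdeck sc","scene",cz(397,487),.15),("FLbot","side",sz(510,558),0),("RLbot","side",sz(92,548),0),("FRdeck","side",sz(520,133),.15),
 ("hole near-front corner","side",sz(503,338),.15),("hole far-front","side",sz(508,267),.15)]:
    print(nm,onz(n,uv,z).round(4))
I={n:cv2.imread(f"pics/{n}0.png") for n in("scene","side")}
def cen(n,f,box):
    im=I[n].astype(int);b,g,r=im[...,0],im[...,1],im[...,2]
    m=f(r,g,b).astype(np.uint8); M=np.zeros_like(m);x0,y0,x1,y1=box;M[y0:y1,x0:x1]=m[y0:y1,x0:x1]
    ys,xs=np.nonzero(M);return (xs.mean(),ys.mean()),len(xs),(xs.min(),xs.max(),ys.min(),ys.max())
blue=lambda r,g,b:(b>120)&(b>r+70)&(b>g+60)
red=lambda r,g,b:(r>100)&(r>g+60)&(r>b+60)
k=cen("side",blue,(325,150,350,175));print(k,onz("side",k[0],.158))
a=cen("side",red,(350,190,375,215));b=cen("scene",red,(340,190,365,215));print(a,b);print(tri(ray("side",a[0]),ray("scene",b[0])),onz("side",a[0],.105))
E
```

```text
FLdeck side [0.4995 0.1336 0.15  ]
FLdeck scene [0.5093 0.1407 0.15  ]
RLdeck side [0.8011 0.1826 0.15  ]
RLdeck sc [0.8056 0.182  0.15  ]
FLbot [0.5019 0.122  0.    ]
RLbot [0.8086 0.1763 0.    ]
FRdeck [ 0.5669 -0.2639  0.15  ]
hole near-front corner [0.5268 0.0312 0.15  ]
hole far-front [ 0.5401 -0.0611  0.15  ]
((np.float64(340.3), np.float64(164.1)), 30, (np.int64(337), np.int64(343), np.int64(162), np.int64(166))) [ 0.57478497 -0.13860977  0.158     ]
((np.float64(364.0), np.float64(202.5)), 46, (np.int64(361), np.int64(367), np.int64(199), np.int64(206))) ((np.float64(353.3888888888889), np.float64(201.11111111111111)), 18, (np.int64(351), np.int64(356), np.int64(199), np.int64(203)))
(array([ 0.47817807, -0.02211963,  0.11253115]), np.float64(0.0045881960156190695)) [ 0.47923704 -0.02769276  0.105     ]
```

>>> send_rows --pt "0 0 -34 -0.126 0" --pt "0 0 -34 -0.126 0" --pt "0 0 -34 -0.126 0" --pt "0 0 -34 -0.126 0" --pt "0 0 -34 -0.126 0"

```text
time: 0.78
tcp_pos: [0.2448, 0.4912, 0.3646]
ee_rot: [0.293, -3.12, 0.012]
contact_force: [-0.4, 0.5, 1.1]
opening: 0.0001
```

>>> send_rows --pt "-10 -55 0 0 0" --pt "-10 -55 0 0 0" --pt "-10 -55 0 0 0" --pt "-10 -55 0 0 0" --pt "-10 -55 0 0 0"

```text
time: 1.4
tcp_pos: [0.3474, 0.2262, 0.3664]
ee_rot: [0.306, -3.121, 0.009]
contact_force: [2.0, 0.0, 0.9]
opening: 0.0002
```

>>> send_rows --pt "-10 -55 0 0 0" --pt "-10 -55 0 0 0" --pt "-10 -55 0 0 0" --pt "-10 -55 0 0 0" --pt "-10 -30 0 0 0"

```text
time: 2.02
tcp_pos: [0.4462, -0.019, 0.3668]
ee_rot: [0.302, -3.121, 0.008]
contact_force: [0.8, 1.1, 0.5]
opening: 0.0003
```

```bash
python3 - <<'E'
from h import *
import pickle
s=sense();print(s["tcp_pos"],s["ee_rot"],s["time"])
p=imaging.camera_params("wrist");im=imaging.camera("wrist")
pickle.dump((s,p),open("w1.pkl","wb"))
cv2.imwrite("pics/w1.png",im[:,:,::-1])
E
```

```text
[ 0.44618061 -0.01900452  0.36681715] [ 0.30212076 -3.12081034  0.00822815] 2.025
```

View pics/w1.png

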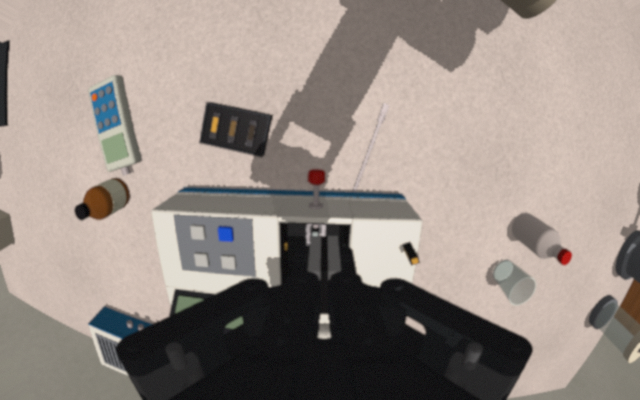

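```bash
python3 - <<'E'
from h import *
import pickle
s,p=pickle.load(open("w1.pkl","rb"))
im=cv2.imread("pics/w1.png")
cv2.imwrite("pics/w1z.png",cv2.resize(im[150:300,150:430],None,fx=2.85,fy=2.85,interpolation=cv2.INTER_CUBIC))
i=im.astype(int);b,g,r=i[...,0],i[...,1],i[...,2]
def cen(m,box):
    x0,y0,x1,y1=box; ys,xs=np.nonzero(m[y0:y1,x0:x1]);return (xs.mean()+x0,ys.mean()+y0),len(xs),(xs.min()+x0,xs.max()+x0,ys.min()+y0,ys.max()+y0)
k=cen((b>110)&(b>r+70)&(b>g+50),(200,215,250,255));print(k,onz("wrist",k[0],.158,p))
k=cen((r>90)&(r>g+60)&(r>b+60),(295,160,335,195));print(k,onz("wrist",k[0],.105,p))
E
```

```text
((np.float64(225.01904761904763), np.float64(233.96666666666667)), 210, (np.int64(218), np.int64(232), np.int64(227), np.int64(241))) [ 0.5750793  -0.13925365  0.158     ]
((np.float64(316.0925925925926), np.float64(177.19135802469137)), 162, (np.int64(309), np.int64(323), np.int64(172), np.int64(183))) [ 0.48196966 -0.02549773  0.105     ]
```

View pics/w1z.png

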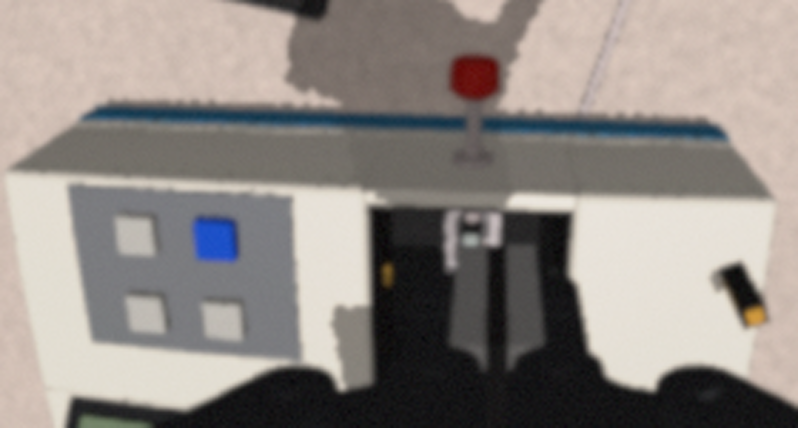

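```bash
python3 - <<'E'
from h import *
import pickle
s,p=pickle.load(open("w1.pkl","rb"))
f=lambda x,y,z:onz("wrist",(150+x/2.85-.3,150+y/2.85-.3),z,p)
L=f(772,203,.15);R=f(9,173,.15);print("FL",L,"FR",R,np.linalg.norm(L-R)); d=L-R; yaw=np.arctan2(-d[0],d[1]);print(yaw)
M=(L+R)/2; 
c,s_=np.cos(yaw),np.sin(yaw);Rm=np.array([[c,-s_],[s_,c]])
O=M[:2]+Rm@[.155,0];print("O corners",O)
kz=np.array([.5751,-.1393]);print("O from key",kz-Rm@[-.126,-.078])
b=f(136,236,.158);print("key b",b,"dist",np.linalg.norm(b[:2]-kz)); d=kz-b[:2];print("yaw keys",np.arctan2(-d[0],d[1]))
kc=f(222,320,.158);print("key c",kc, np.linalg.norm(kc[:2]-kz)); d=kc[:2]-kz;print(np.arctan2(d[1],d[0]))
print("hole front corners",f(370,208,.15),f(573,213,.15))
print("spare base",f(733,285,.15))
im=imaging.camera("side");cv2.imwrite("pics/s1.png",im[:,:,::-1])
cv2.imwrite("pics/s1z.png",cv2.resize(im[110:290,220:460,::-1],None,fx=3.3,fy=3.3,interpolation=cv2.INTER_CUBIC))
for n in ("side","scene"):
  print(n,[np.round(proj(n,[*(O+Rm@[x,y]),z]),1) for x,y,z in[(-.012,.11,.15),(-.012,-.01,.15),(-.155,.205,.15),(-.126,-.078,.159)]])
E
```

```text
FL [0.50447966 0.13120825 0.15      ] FR [ 0.56788048 -0.26334046  0.15      ] 0.39961024777409254
0.1593299116912379
O corners [ 0.68921681 -0.04147433]
O from key [ 0.68712884 -0.04229723]
key b [ 0.58265027 -0.18217969  0.158     ] dist 0.04353933911653141
yaw keys 0.17429360716618092
key c [ 0.62056357 -0.13238463  0.158     ] 0.045986508316345834
0.15095081452588763
hole front corners [ 0.5446103 -0.0643687  0.15     ] [0.52783957 0.03336171 0.15      ]
spare base [0.55209002 0.12431842 0.15      ]
side [array([298.2, 202.2]), array([302. , 177.8]), array([346.7, 225.7]), array([339.6, 163.8])]
scene [array([323.2, 229.2]), array([292.4, 210.4]), array([384.9, 220.9]), array([304.7, 182.8])]
```

View pics/s1z.png

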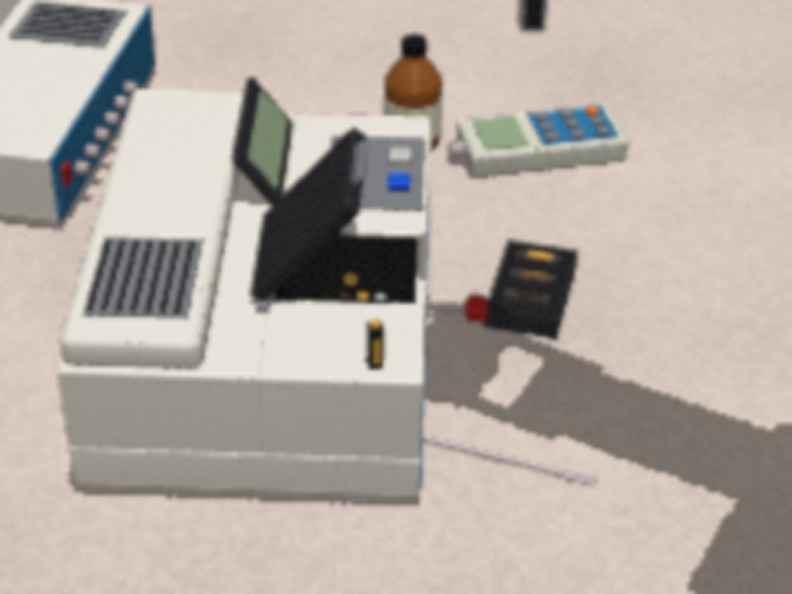

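```bash
cat >> h.py <<'E'
yaw=.162;O=np.array([.688,-.042]);c_,s_=np.cos(yaw),np.sin(yaw);Rm=np.array([[c_,-s_],[s_,c_]])
def loc(P): P=np.array(P); return np.r_[Rm.T@(P[:2]-O),P[2]]
def wor(l): return np.r_[O+Rm@np.array(l[:2]),l[2]]
E
python3 - <<'E'
from h import *
def ony(n,uv,y):
    o,d=ray(n,uv); lo=loc(o); ld=loc(o+d)-lo; return lo+ld*(y-lo[1])/ld[1]
f=lambda x,y:(220+x/3.3-.4,110+y/3.3-.4)
for uv,y in [((355,210),.11),((346,222),.11),((362,190),.11),((357,128),-.01),((258,298),.11),((268,205),.11)]:
    q=ony("side",f(*uv),y);print(uv,q.round(4),"r",np.hypot(q[0]+.012,q[2]-.15),"ang",np.arctan2(q[2]-.15,-.012-q[0]))
cz=lambda x,y:(190+x/3.5-.4,140+y/3.5-.4)
for uv,y in [((545,152),.11),((431,92),-.01)]:
    q=ony("scene",cz(*uv),y);print("scene",q.round(4),"r",np.hypot(q[0]+.012,q[2]-.15),"ang",np.arctan2(q[2]-.15,-.012-q[0]))
print("key",loc([.575,-.139,.159]),"knob",loc([.482,-.0255,.105]),"spare",loc([.552,.124,.15]))
print("tcp",loc(sense()["tcp_pos"]))
E
```

```text
(355, 210) [-0.0953  0.11    0.2564] r 0.1351394974036938 ang 0.9066918023905347
(346, 222) [-0.0876  0.11    0.2437] r 0.12043019940386494 ang 0.8916762793076841
(362, 190) [-0.1012  0.11    0.2771] r 0.1552409963288478 ang 0.9587182129598452
(357, 128) [-0.0911 -0.01    0.2599] r 0.13542434210452195 ang 0.9471514932204342
(258, 298) [-0.0095  0.11    0.1584] r 0.008784614145576962 ang 1.855180320898167
(268, 205) [-0.0222  0.11    0.2593] r 0.10980921435949229 ang 1.477804464112631
scene [-0.0936  0.11    0.2567] r 0.13433019338502702 ang 0.9179884317100986
scene [-0.0934 -0.01    0.2592] r 0.13622637018077505 ang 0.9304888180848302
key [-0.12716581 -0.07750391  0.159     ] knob [-0.20064145  0.04951018  0.105     ] spare [-0.10744478  0.18576227  0.15      ]
tcp [-0.2344657   0.06150416  0.36606276]
```

>>> send_rows --pt "11 -11 20 0.031 0" --pt "0 0 45 0 0" --pt "0 0 45 0 0" --pt "0 0 45 0 0" --pt "0 0 45 0 0"

```text
time: 2.75
tcp_pos: [0.4367, -0.0312, 0.1633]
ee_rot: [0.253, -3.131, 0.012]
contact_force: [0.3, 0.3, 0.3]
opening: -0.0001
```

```bash
cat > st.py <<'E'
from h import *
s=sense();R=cv2.Rodrigues(s["ee_rot"])[0]
hd=np.arctan2(-R[1,0],-R[0,0])
print("t",s["time"],"loc",(loc(s["tcp_pos"])*1000).round(1),"yawerr",round(hd-yaw,4),"tilt",R[:2,2].round(4),"F",s["contact_force"].round(2))
E
python3 st.py
```

```text
t 2.75 loc [-246.3   51.2  163.3] yawerr -0.0008 tilt [ 0.0003 -0.0074] F [0.27 0.33 0.31]
```

>>> send_rows --pt "0 -1 25 0 0" --pt "0 0 25 0 0" --pt "0 0 15 0 0" --pt "0 0 2 0 0" --pt "0 0 0 0 0"

```text
time: 3.38
tcp_pos: [0.4339, -0.0286, 0.0926]
ee_rot: [0.258, -3.126, 0.007]
contact_force: [0.5, -0.3, -0.0]
opening: -0.0001
```

```bash
python3 st.py; python3 - <<'E'
from h import *
for n in("wrist","side"):
    im=imaging.camera(n)[:,:,::-1]; im=im[100:400,150:490] if n=="wrist" else im[110:290,250:450]
    cv2.imwrite(f"pics/{n}2.png",cv2.resize(im,None,fx=2,fy=2) if n=="wrist" else cv2.resize(im,None,fx=3.3,fy=3.3))
E
```

```text
t 3.375 loc [-248.6   54.3   92.6] yawerr 0.0026 tilt [-0.0049 -0.0049] F [ 0.52 -0.27 -0.01]
```

View pics/wrist2.png

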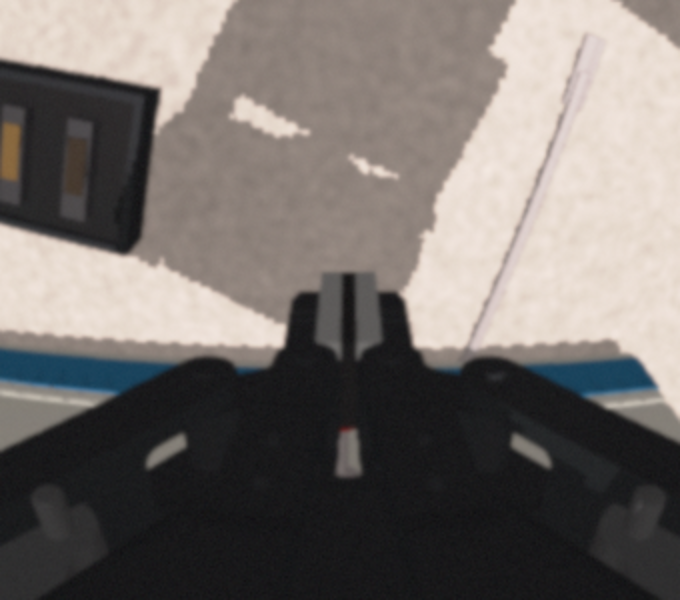

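View pics/side2.png

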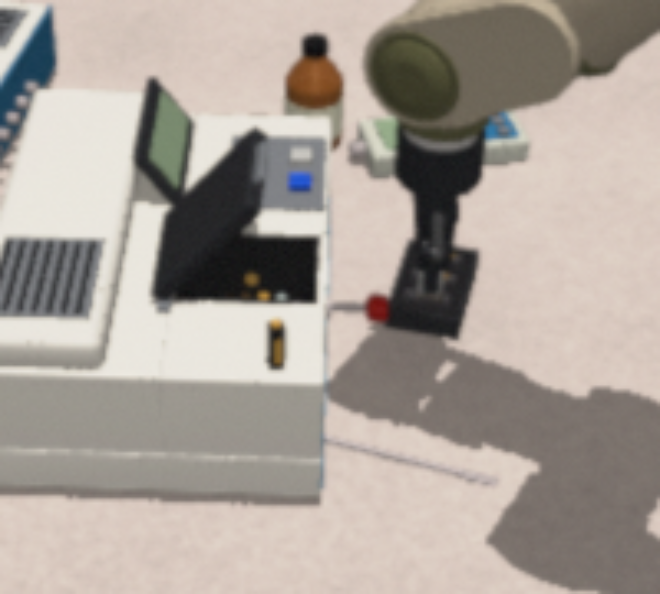

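>>> send_rows --pt "-6 -4 -4 0 0" --pt "-8 0 0 0 0" --pt "-6 0 0 0 0" --pt "-5 0 0 0 0" --pt "-5 0 0 0 0"

```text
time: 4.1
tcp_pos: [0.4672, -0.0279, 0.0981]
ee_rot: [0.257, -3.129, 0.009]
contact_force: [0.1, 0.0, 0.4]
opening: -0.0
```

```bash
python3 st.py
```

```text
t 4.1 loc [-215.7   49.5   98.1] yawerr 0.0022 tilt [-0.0017 -0.0059] F [0.14 0.04 0.41]
```

>>> send_rows --pt "-4 0 0 0 0" --pt "-4 0 0 0 0" --pt "-4 0 0 0 0" --pt "-4 0 0 0 0" --pt "-2 0 0 0 0"

```text
time: 4.72
tcp_pos: [0.4862, -0.0247, 0.0978]
ee_rot: [0.258, -3.128, 0.009]
contact_force: [0.8, 1.0, -0.2]
opening: 0.0003
```

```bash
python3 st.py
```

```text
t 4.725 loc [-196.4   49.7   97.8] yawerr 0.0023 tilt [-0.0022 -0.0058] F [ 0.78  0.98 -0.17]
```

```bash
python3 - <<'E'
from h import *
im=imaging.camera("side")[:,:,::-1][150:270,280:440]
cv2.imwrite("pics/side3.png",cv2.resize(im,None,fx=5,fy=5,interpolation=cv2.INTER_CUBIC))
im=imaging.camera("wrist")[:,:,::-1][180:380,250:400]
cv2.imwrite("pics/wr3.png",cv2.resize(im,None,fx=3,fy=3,interpolation=cv2.INTER_CUBIC))
E
```

```text
(no output)
```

View pics/side3.png

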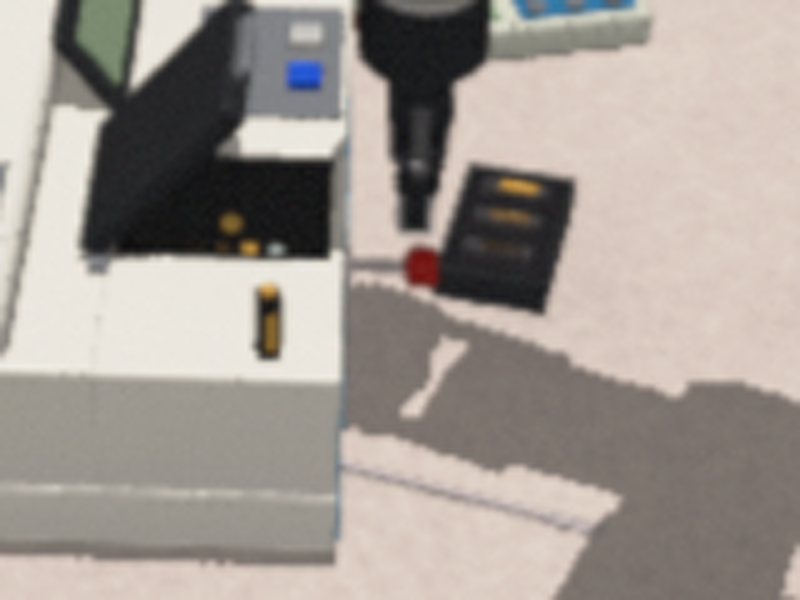

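View pics/wr3.png

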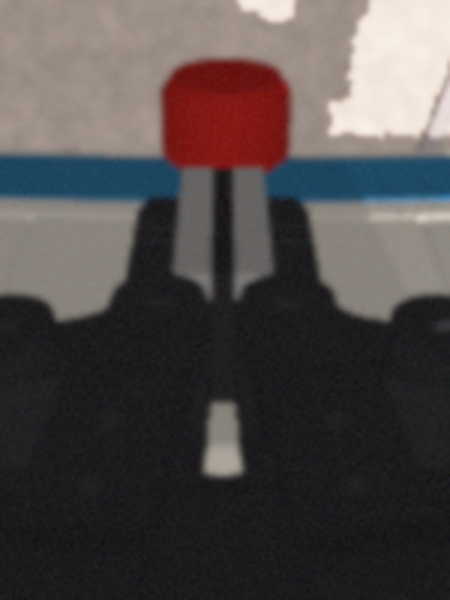

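```bash
python3 - <<'E'
from h import *
s=sense();t=s["tcp_pos"]
f=lambda u,x0,y0,k:((u[0]-x0)*k,(u[1]-y0)*k)
print("side tcp",f(proj("side",t),280,150,5),"wrist",f(proj("wrist",t),250,180,3))
for h in (.105,.118,.092):
  print(h,"knob at -.2006:",f(proj("side",wor([-.2006,.05,h])),280,150,5),f(proj("wrist",wor([-.2006,.05,h])),250,180,3))
print(robot.grasp_offset,[a for a in dir(robot) if a[0]!='_'])
print(onz("side",(280+422/5,150+267/5),.105), tri(ray("side",(280+422/5,150+267/5)),ray("wrist",(250+226/3,180+115/3))))
E
```

```text
side tcp (np.float64(407.6306959311489), np.float64(273.184919206064)) wrist (np.float64(223.412548744408), np.float64(130.77754119170055))
0.105 knob at -.2006: (np.float64(414.8787347981687), np.float64(264.6513840390189)) (np.float64(225.0527504846816), np.float64(125.54278682160339))
0.118 knob at -.2006: (np.float64(415.76659548532547), np.float64(248.026679201959)) (np.float64(224.8739368333296), np.float64(151.6160207043867))
0.092 knob at -.2006: (np.float64(414.00049002732203), np.float64(281.09603611250066)) (np.float64(225.2081769404861), np.float64(102.62465129904115))
0.0187 ['Unreachable', 'grasp_offset']
[ 0.47738878 -0.0236723   0.105     ] (array([ 0.47861602, -0.02498194,  0.10450828]), np.float64(0.0023823760658867113))
```

```bash
python3 - <<'E'
from h import *
s=sense();t=s["tcp_pos"]
print(t, s["joints"], s["opening"])
P,e=tri(ray("side",(362.6,195.6)),ray("wrist",(324,236)));print(P,e,loc(P))
sc=imaging.camera("scene")[:,:,::-1]
cv2.imwrite("pics/sc3.png",cv2.resize(sc[120:280,260:460],None,fx=3.7,fy=3.7,interpolation=cv2.INTER_CUBIC))
f=lambda u:((u[0]-260)*3.7,(u[1]-120)*3.7)
print("scene tcp",f(proj("scene",t)),f(proj("scene",t+[0,0,.03])))
E
```

```text
[ 0.48607488 -0.02469164  0.09782998] [-0.29072884  0.37183013  1.62141876 -0.00677208  1.14874231 -2.02314241] 9.32937807564979e-05
[ 0.48227813 -0.02630973  0.13067743] 0.004952969195084176 [-0.20049757  0.04866619  0.13067743]
scene tcp (np.float64(336.2215360769663), np.float64(319.13377172370906)) (np.float64(337.83201233088164), np.float64(289.31349644260695))
```

View pics/sc3.png

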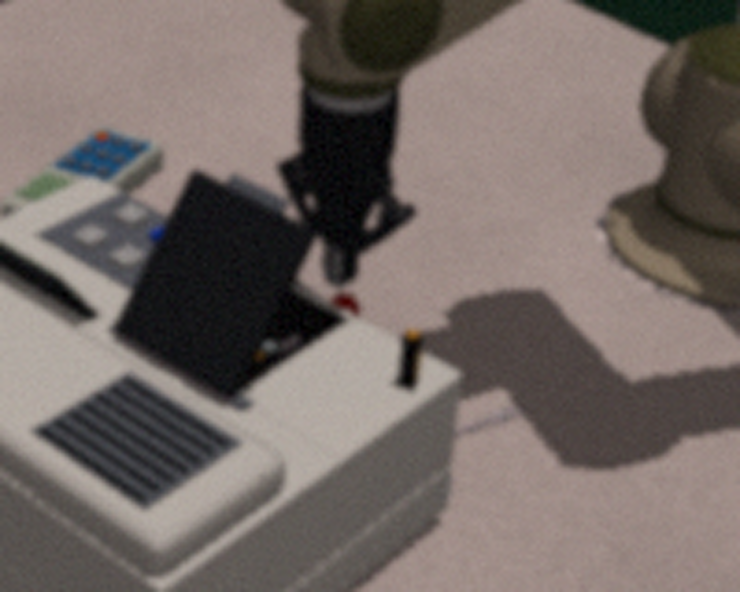

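>>> send_rows --pt "14 0 0 0 0" --pt "14 0 0 0 0" --pt "14 0 0 0 0" --pt "10 0 0 0 0" --pt "0 0 0 0 0"

```text
time: 5.5
tcp_pos: [0.4294, -0.0336, 0.0981]
ee_rot: [0.257, -3.127, 0.009]
contact_force: [0.6, 0.0, -0.4]
opening: -0.0001
```

```bash
python3 st.py;python3 - <<'E'
from h import *
s=sense();t=s["tcp_pos"]
P,e=tri(ray("side",(362.6,195.6)),ray("scene",(351.9,196.5)));print("old tip",P,e,loc(P))
im=imaging.camera("side")[:,:,::-1][150:270,280:440]
cv2.imwrite("pics/side4.png",cv2.resize(im,None,fx=5,fy=5,interpolation=cv2.INTER_CUBIC))
sc=imaging.camera("scene")[:,:,::-1]
cv2.imwrite("pics/sc4.png",cv2.resize(sc[120:240,300:460],None,fx=5,fy=5,interpolation=cv2.INTER_CUBIC))
f=lambda u,x0,y0,k:((u[0]-x0)*k,(u[1]-y0)*k)
for dz in(0,.02,.033,.04): print(dz,f(proj("side",t+[0,0,dz]),280,150,5),f(proj("scene",t+[0,0,dz]),300,120,5))
E
```

```text
t 5.5 loc [-253.9   50.    98.1] yawerr 0.0017 tilt [-0.0031 -0.0057] F [ 0.6   0.   -0.43]
old tip [ 0.48422126 -0.02453136  0.13341488] 0.00010047755651329733 [-0.19829303  0.05010787  0.13341488]
0 (np.float64(502.2181774243012), np.float64(275.87748475038256)) (np.float64(314.577288153923), np.float64(392.6246058637538))
0.02 (np.float64(504.3242106099112), np.float64(250.34108743304628)) (np.float64(316.5207035228062), np.float64(366.21507004593695))
0.033 (np.float64(505.71230168763947), np.float64(233.50999212281224)) (np.float64(317.8025716295403), np.float64(348.7954580471064))
0.04 (np.float64(506.4660976286788), np.float64(224.36994970652748)) (np.float64(318.499003171996), np.float64(339.33148340759715))
```

View pics/side4.png

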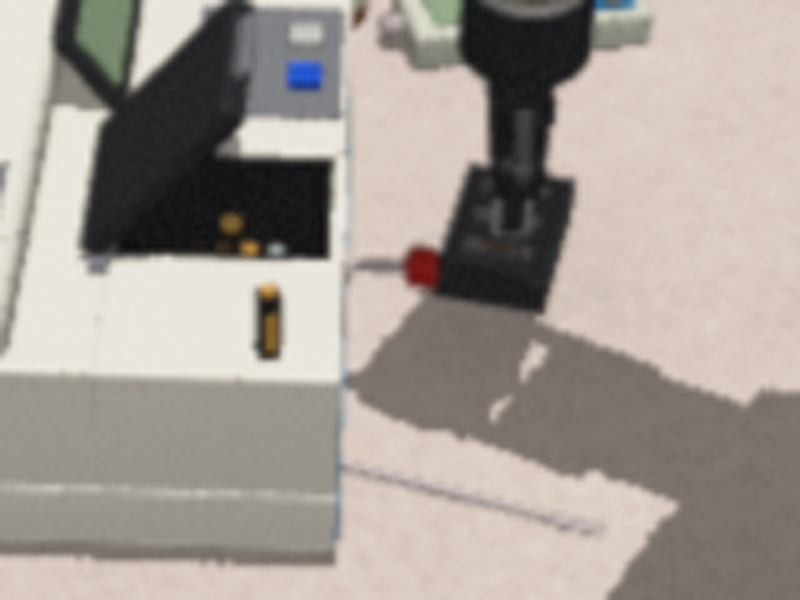

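View pics/sc4.png

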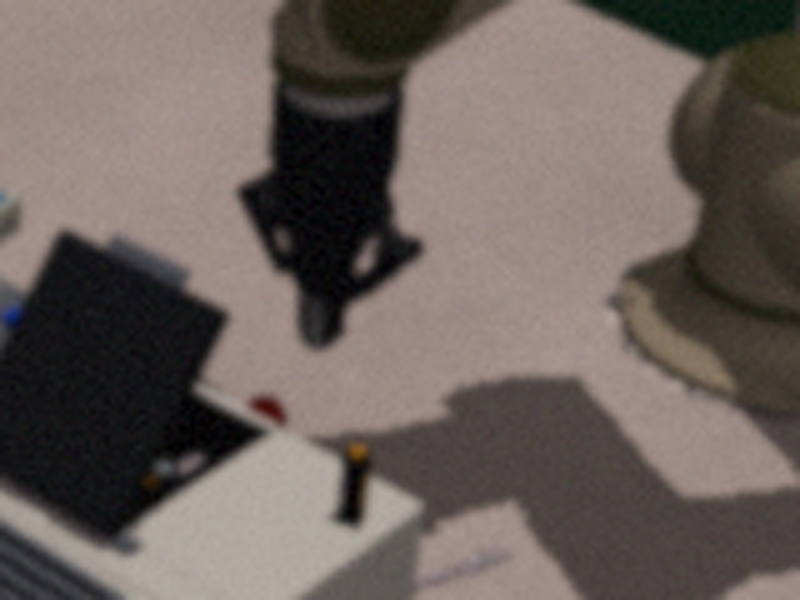

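>>> send_rows --pt "0 0 15 0 0" --pt "0 0 14 0 0" --pt "-8 0 2 0 0" --pt "-8 0 0 0 0" --pt "-5 0 0 0 0"

```text
time: 6.22
tcp_pos: [0.4547, -0.0305, 0.0673]
ee_rot: [-0.258, 3.131, -0.011]
contact_force: [-0.8, -0.3, -0.8]
opening: 0.0003
```

```bash
python3 st.py
```

```text
t 6.225 loc [-228.4   49.    67.3] yawerr 0.0026 tilt [ 0.0007 -0.0068] F [-0.83 -0.28 -0.81]
```

>>> send_rows --pt "-4 0 0 0 0" --pt "-4 0 0 0 0" --pt "-4 0 0 0 0" --pt "-4 0 0 0 0" --pt "-4 0 0 0 0"

```text
time: 6.85
tcp_pos: [0.4752, -0.0272, 0.0676]
ee_rot: [0.259, -3.13, 0.012]
contact_force: [-1.3, -2.2, 0.1]
opening: 0.0
```

```bash
python3 st.py
```

```text
t 6.85 loc [-207.6   49.    67.6] yawerr 0.003 tilt [-0.0007 -0.0075] F [-1.32 -2.16  0.12]
```

>>> send_rows --pt "-3 0 0 0 0" --pt "-3 0 0 0 0" --pt "-3 0 0 0 0" --pt "-2 0 0 0 0" --pt "-2 0 0 0 0"

```text
time: 7.48
tcp_pos: [0.4889, -0.0249, 0.0676]
ee_rot: [0.259, -3.13, 0.012]
contact_force: [-1.2, -1.1, 0.7]
opening: 0.0001
```

```bash
python3 st.py; python3 - <<'E'
from h import *
im=imaging.camera("side")[:,:,::-1][150:270,280:440]
cv2.imwrite("pics/side5.png",cv2.resize(im,None,fx=5,fy=5,interpolation=cv2.INTER_CUBIC))
im=imaging.camera("wrist")[:,:,::-1][180:380,250:400]
cv2.imwrite("pics/wr5.png",cv2.resize(im,None,fx=3,fy=3,interpolation=cv2.INTER_CUBIC))
E
```

```text
t 7.475 loc [-193.7   48.9   67.6] yawerr 0.0029 tilt [-0.0007 -0.0076] F [-1.21 -1.11  0.68]
```

View pics/side5.png

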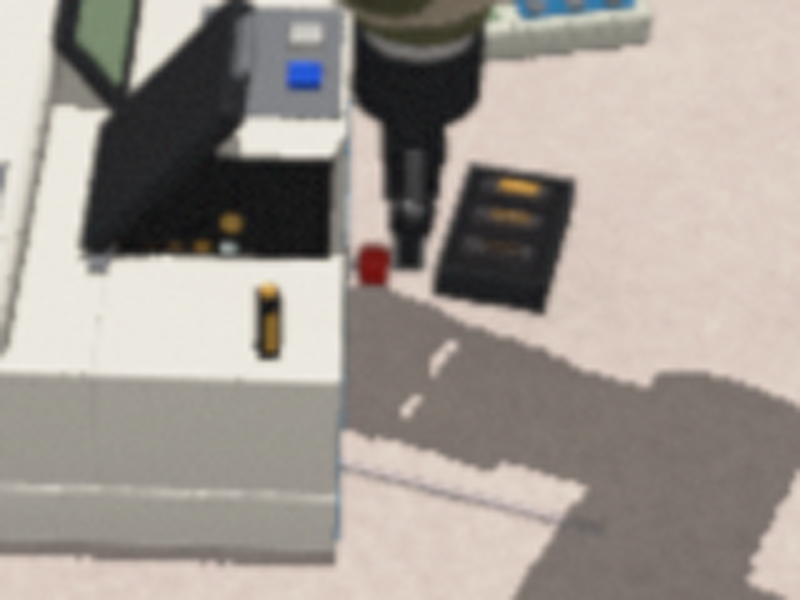

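View pics/wr5.png

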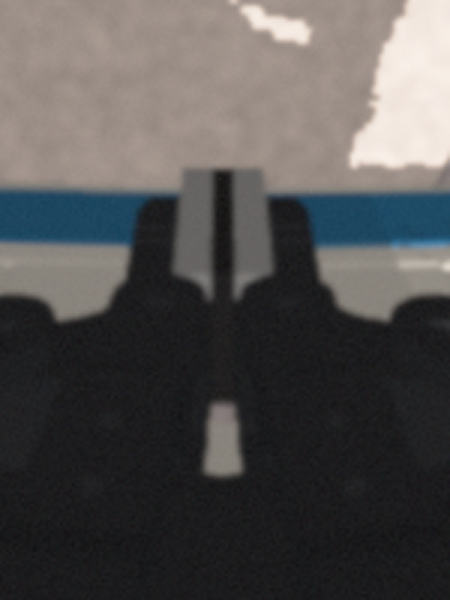

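>>> send_rows --pt "-2 0 0 0 0" --pt "-2 0 0 0 0" --pt "-2 0 0 0 0" --pt "-2 0 0 0 0" --pt "-2 0 0 0 0"

```text
time: 8.2
tcp_pos: [0.489, -0.0248, 0.0677]
ee_rot: [0.26, -3.106, 0.015]
contact_force: [-11.7, -5.1, 8.8]
opening: -0.0
```

```bash
python3 st.py
```

```text
t 8.2 loc [-193.6   49.    67.7] yawerr 0.0047 tilt [-0.0236 -0.0113] F [-11.71  -5.12   8.83]
```

>>> send_rows --pt "4 0 0 0 0" --pt "8 0 0 0 0" --pt "12 0 0 0 0" --pt "15 0 0 0 0" --pt "10 0 -10 0 0"

```text
time: 8.82
tcp_pos: [0.4387, -0.0328, 0.079]
ee_rot: [0.26, -3.108, 0.013]
contact_force: [0.0, -0.4, 0.0]
opening: 0.0004
```

```bash
python3 st.py; python3 - <<'E'
from h import *
im=imaging.camera("side")
cv2.imwrite("pics/side6.png",cv2.resize(im[150:270,280:440,::-1],None,fx=5,fy=5,interpolation=cv2.INTER_CUBIC))
p=imaging.camera_params("wrist");w=imaging.camera("wrist");cv2.imwrite("pics/wr6.png",w[:,:,::-1])
for n,i,pp,box in(("side",im,None,(340,190,375,215)),("wrist",w,p,(250,180,400,390))):
    i=i.astype(int);x0,y0,x1,y1=box;r,g,b=[i[y0:y1,x0:x1,k] for k in range(3)]
    ys,xs=np.nonzero((r>90)&(r>g+50)&(r>b+50));print(n,len(xs),xs.min()+x0,xs.max()+x0,ys.min()+y0,ys.max()+y0, loc(onz(n,(xs.mean()+x0,ys.mean()+y0),.105,pp)))
E
```

```text
t 8.825 loc [-244.6   49.3   79. ] yawerr 0.0049 tilt [-0.0224 -0.0103] F [ 0.05 -0.4   0.04]
side 36 351 356 199 206 [-0.17320571  0.05077104  0.105     ]
wrist 150 319 328 318 336 [-0.18092526  0.04924487  0.105     ]
```

View pics/side6.png

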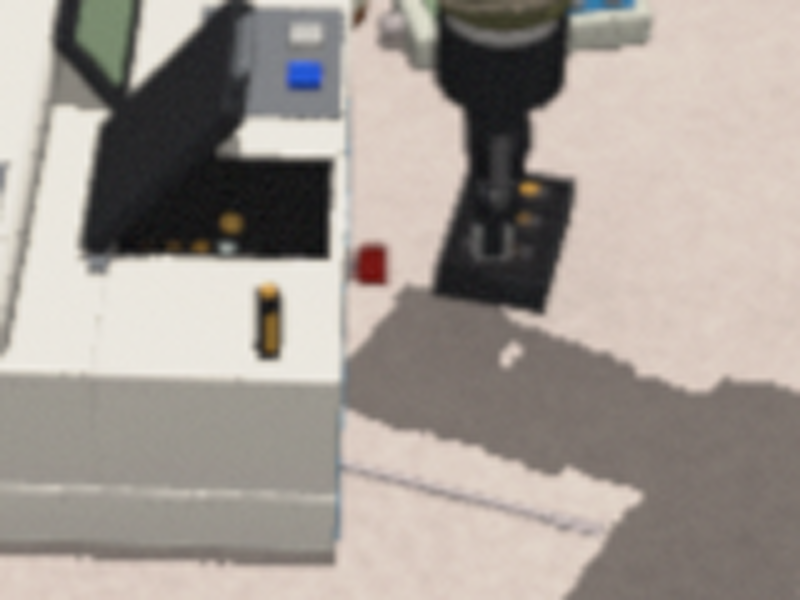

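View pics/wr6.png

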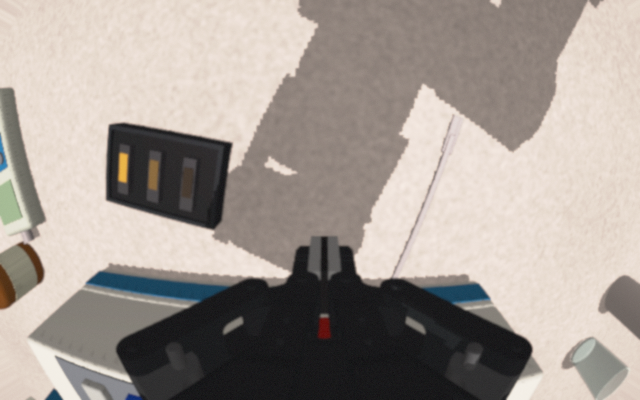

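>>> send_rows --pt "0 0 -50 0 0" --pt "0 0 -55 0 0" --pt "0 0 -55 0 0" --pt "0 0 -50 0 0" --pt "0 0 0 0 0"

```text
time: 9.55
tcp_pos: [0.4448, -0.0306, 0.2986]
ee_rot: [0.26, -3.115, 0.017]
contact_force: [-0.4, 0.4, 0.0]
opening: -0.0003
```

```bash
python3 st.py; python3 - <<'E'
from h import *
p=imaging.camera_params("wrist");w=imaging.camera("wrist")
cv2.imwrite("pics/w7z.png",cv2.resize(w[150:300,150:430,::-1],None,fx=2.85,fy=2.85,interpolation=cv2.INTER_CUBIC))
import pickle;pickle.dump((w,p),open("w7.pkl","wb"))
i=w.astype(int);r,g,b=[i[160:300,250:400,k] for k in range(3)]
ys,xs=np.nonzero((r>80)&(r>g+45)&(r>b+45));print(xs.min()+250,xs.max()+250,ys.min()+160,ys.max()+160)
u=xs.mean()+250
for v in (ys.min()+160,ys.mean()+160,ys.max()+160+.5): print(loc(onz("wrist",(u,v),.105,p)),loc(onz("wrist",(u,v),.118,p)))
E
```

```text
t 9.55 loc [-238.2   50.4  298.6] yawerr 0.0042 tilt [-0.0148 -0.0121] F [-0.44  0.4   0.05]
316 334 208 225
[-0.1825021   0.04955031  0.105     ] [-0.18693737  0.04962223  0.118     ]
[-0.17134136  0.04960402  0.105     ] [-0.17616373  0.04967409  0.118     ]
[-0.15836783  0.04966719  0.105     ] [-0.16364018  0.04973507  0.118     ]
```

View pics/w7z.png

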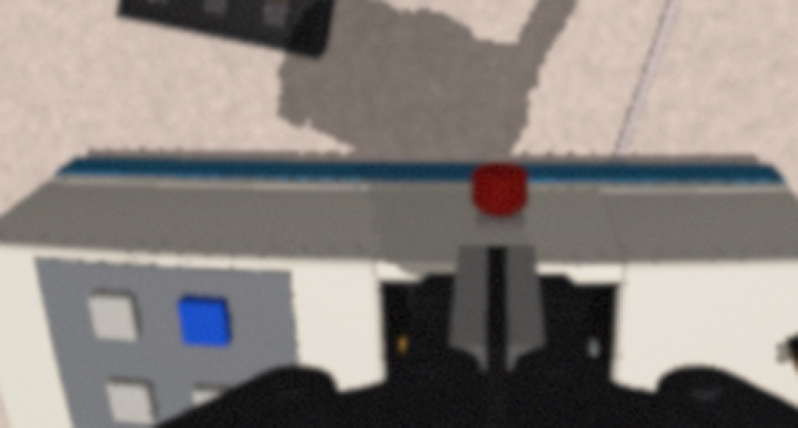

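>>> send_rows --pt "-36 0 0 0 0" --pt "-36 0 0 0 0" --pt "-36 0 0 0 0" --pt "-36 0 0 0 0" --pt "-32 0 0 0 0"

```text
time: 10.22
tcp_pos: [0.62, -0.0002, 0.2852]
ee_rot: [0.256, -3.101, 0.009]
contact_force: [0.0, 0.2, 0.6]
opening: -0.0003
```

```bash
python3 st.py
```

```text
t 10.225 loc [-60.3  52.2 285.2] yawerr 0.0027 tilt [-0.0293 -0.0084] F [0.01 0.22 0.63]
```

>>> send_rows --pt "-6 -2 20 0 0" --pt "-3 0 20 0 0" --pt "0 0 12 0 0" --pt "0 0 8 0 0" --pt "0 0 0 0 0"

```text
time: 10.85
tcp_pos: [0.6277, -0.0005, 0.2148]
ee_rot: [0.256, -3.09, 0.004]
contact_force: [-0.5, 0.1, 0.4]
opening: 0.0001
```

```bash
python3 st.py; cat > look.py <<'E'
from h import *
import sys
k=sys.argv[1]
a=imaging.camera("side")[:,:,::-1][110:230,240:400];b=imaging.camera("scene")[:,:,::-1][130:250,260:420]
v=np.vstack([cv2.resize(x,None,fx=5,fy=5,interpolation=cv2.INTER_CUBIC)[:] for x in(a,b)])
cv2.imwrite(f"pics/L{k}a.png",v[:600]);cv2.imwrite(f"pics/L{k}b.png",v[600:])
t=sense()["tcp_pos"]+[0,0,.034]
print("tip side",(np.array(proj("side",t))-[240,110])*5,"scene",(np.array(proj("scene",t))-[260,130])*5)
E
python3 look.py 1
```

```text
t 10.85 loc [-52.8  50.6 214.8] yawerr 0.0036 tilt [-0.0406 -0.0061] F [-0.46  0.06  0.42]
tip side [366.46614394 262.87704662] scene [290.19261144 263.75568801]
```

View pics/L1a.png

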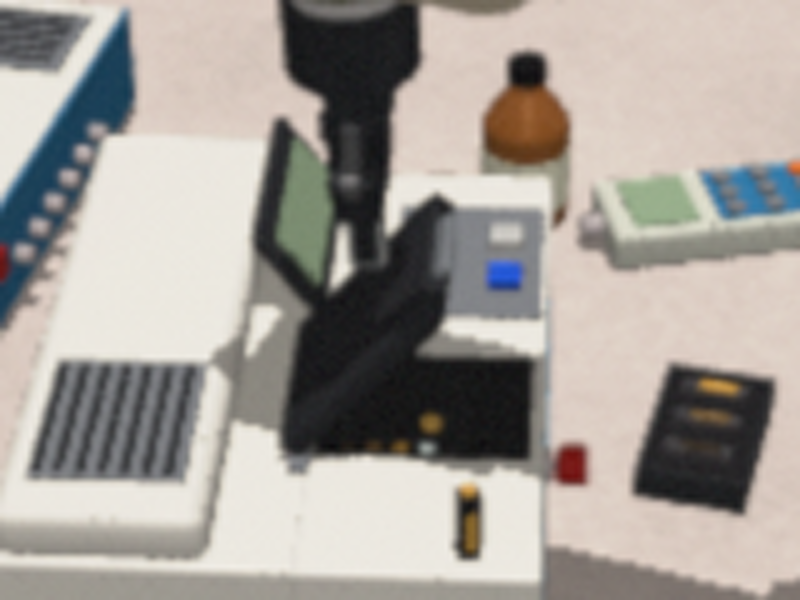

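View pics/L1b.png

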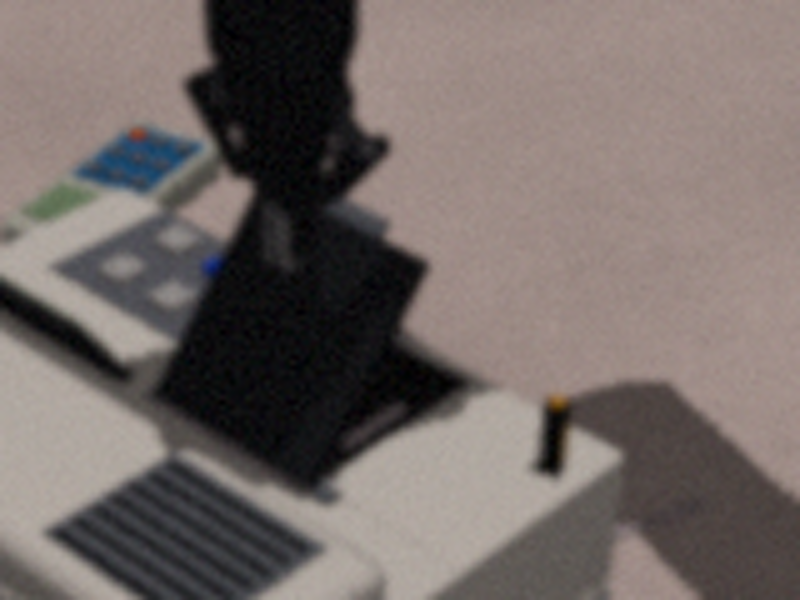

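>>> send_rows --pt "8 0 2 0 0" --pt "8 0 2 0 0" --pt "5 0 3 0 0" --pt "4.5 0 4 0 0" --pt "4.5 0 4 0 0"

```text
time: 11.58
tcp_pos: [0.5967, -0.006, 0.2034]
ee_rot: [0.257, -3.097, 0.007]
contact_force: [1.7, 0.3, 0.5]
opening: 0.0002
```

```bash
python3 st.py
```

```text
t 11.575 loc [-84.3  50.3 203.4] yawerr 0.0037 tilt [-0.0334 -0.0071] F [1.74 0.26 0.45]
```

>>> send_rows --pt "3 0 4.5 0 0" --pt "3 0 4.5 0 0" --pt "3 0 4.5 0 0" --pt "3 0 4.5 0 0" --pt "3 0 4.5 0 0"

```text
time: 12.2
tcp_pos: [0.5797, -0.0089, 0.1799]
ee_rot: [0.257, -3.096, 0.007]
contact_force: [-0.5, 1.1, 2.6]
opening: 0.0002
```

```bash
python3 st.py; python3 look.py 2
```

```text
t 12.2 loc [-101.5   50.1  179.9] yawerr 0.0035 tilt [-0.0344 -0.0073] F [-0.54  1.05  2.59]
tip side [452.49970696 315.88837148] scene [352.33702724 284.09009247]
```

View pics/L2a.png

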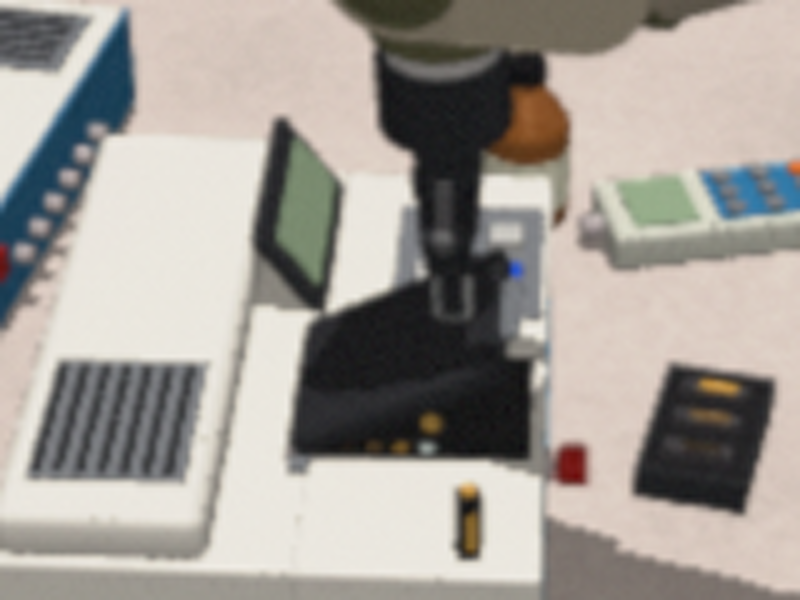

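>>> send_rows --pt "1.5 0 4.5 0 0" --pt "1.5 0 4.5 0 0" --pt "1 0 4.5 0 0" --pt "1 0 4.5 0 0" --pt "1 0 4 0 0"

```text
time: 12.92
tcp_pos: [0.5724, -0.0101, 0.1566]
ee_rot: [0.257, -3.095, 0.007]
contact_force: [0.1, -0.5, 1.2]
opening: 0.0001
```

```bash
python3 st.py
```

```text
t 12.925 loc [-108.9   50.1  156.6] yawerr 0.0036 tilt [-0.0353 -0.0073] F [ 0.14 -0.46  1.23]
```

>>> send_rows --pt "1 0 4 0 0" --pt "1 0 3.5 0 0" --pt "1 0 3 0 0" --pt "0.5 0 2.5 0 0" --pt "0 0 2 0 0"

```text
time: 13.55
tcp_pos: [0.568, -0.0109, 0.1405]
ee_rot: [0.257, -3.095, 0.007]
contact_force: [-1.3, -0.4, 1.9]
opening: -0.0002
```

```bash
python3 st.py
```

```text
t 13.55 loc [-113.4   50.1  140.5] yawerr 0.0034 tilt [-0.0358 -0.0072] F [-1.32 -0.4   1.88]
```

>>> send_rows --pt "0 0 2 0 0" --pt "0 0 1.5 0 0" --pt "0 0 1.5 0 0" --pt "0 0 1.5 0 0" --pt "0 0 1.5 0 0"

```text
time: 14.18
tcp_pos: [0.5677, -0.0109, 0.132]
ee_rot: [0.257, -3.095, 0.007]
contact_force: [-1.1, 0.1, 0.4]
opening: -0.0001
```

```bash
python3 st.py
```

```text
t 14.175 loc [-113.7   50.1  132. ] yawerr 0.0035 tilt [-0.0357 -0.0073] F [-1.06  0.13  0.44]
```

>>> send_rows --pt "0 0 1.5 0 0" --pt "0 0 1.5 0 0" --pt "0 0 1.5 0 0" --pt "0 0 1.5 0 0" --pt "0 0 1.5 0 0"

```text
time: 14.8
tcp_pos: [0.568, -0.0111, 0.1306]
ee_rot: [0.258, -3.101, 0.011]
contact_force: [-3.9, 0.7, 11.8]
opening: -0.0001
```

```bash
python3 st.py; python3 look.py 3
```

```text
t 14.8 loc [-113.5   49.9  130.6] yawerr 0.0039 tilt [-0.0294 -0.0093] F [-3.87  0.68 11.78]
tip side [472.14671366 382.83117561] scene [364.58691372 347.71909026]
```

View pics/L3a.png

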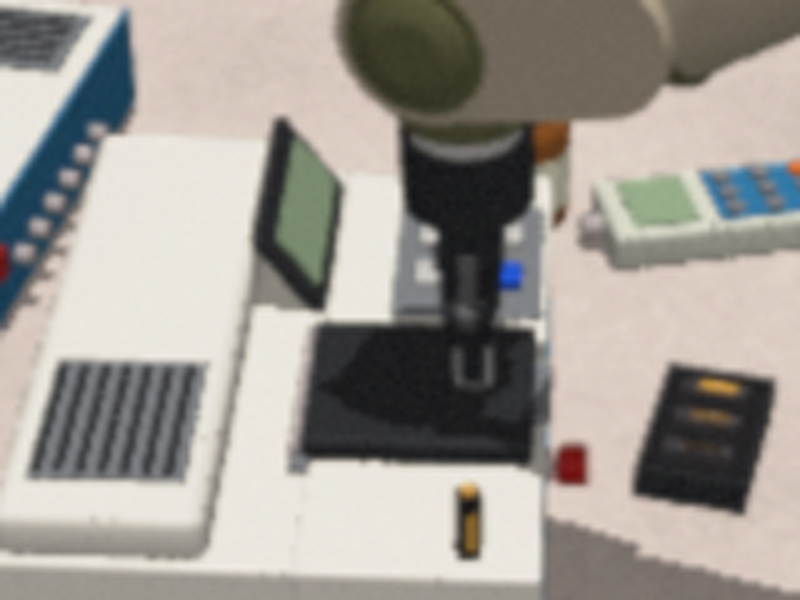

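>>> send_rows --pt "0 0 -4 0 0" --pt "0 0 -16 0 0" --pt "0 0 -25 0 0" --pt "3 -25 -5 0 0" --pt "3 -30 0 0 0"

```text
time: 15.52
tcp_pos: [0.5733, -0.0652, 0.1826]
ee_rot: [0.263, -3.102, 0.01]
contact_force: [0.0, -0.5, 0.8]
opening: 0.0
```

>>> send_rows --pt "3 -25 0 0 0" --pt "3 -25 0 0 0" --pt "2 -15 0 0 0" --pt "0 0 0 0 0" --pt "0 0 0 0 0"

```text
time: 16.15
tcp_pos: [0.5768, -0.1334, 0.1824]
ee_rot: [0.261, -3.102, 0.009]
contact_force: [0.3, 0.5, 0.1]
opening: -0.0
```

```bash
python3 st.py; python3 look.py 4; python3 - <<'E'
from h import *
import pickle
p=imaging.camera_params("wrist");w=imaging.camera("wrist")
cv2.imwrite("pics/w8z.png",cv2.resize(w[150:350,190:470,::-1],None,fx=2.85,fy=2.85,interpolation=cv2.INTER_CUBIC))
E
```

```text
t 16.15 loc [-124.5  -72.3  182.4] yawerr 0.0058 tilt [-0.0279 -0.0082] F [0.29 0.52 0.1 ]
tip side [497.80642551 197.24662086] scene [226.94887378 185.38477822]
```

View pics/L4a.png

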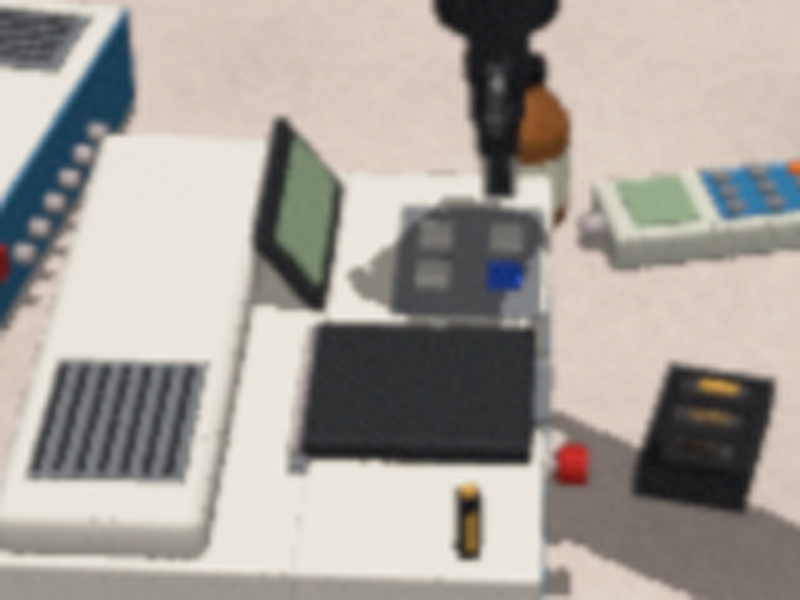

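View pics/L4b.png

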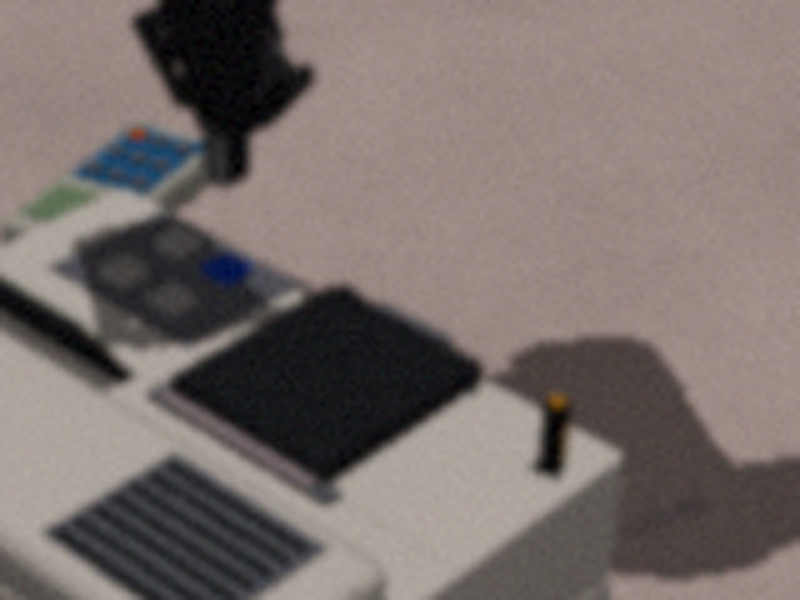

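View pics/w8z.png

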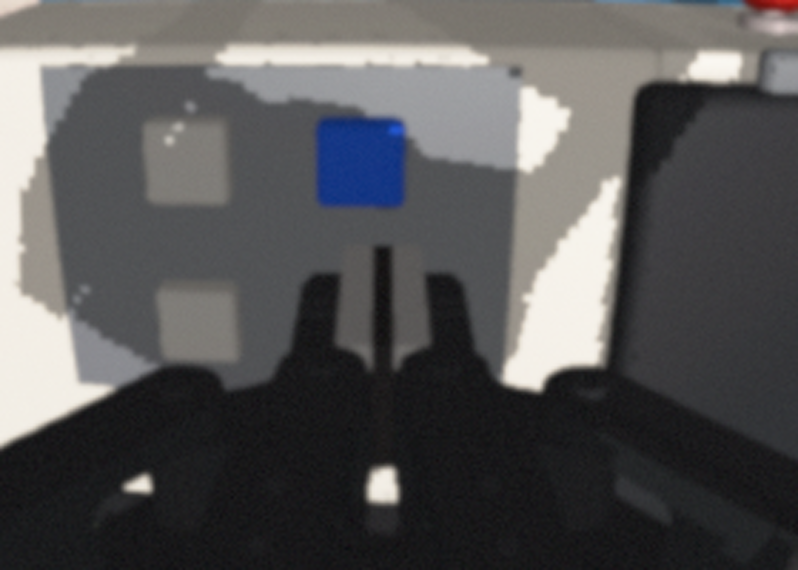

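```bash
python3 - <<'E'
from h import *
S=lambda x,y:ray("side",(240+x/5-.4,110+y/5-.4));C=lambda x,y:ray("scene",(260+x/5-.4,130+y/5-.4))
for nm,a,b in (("FL",(532,442),(480,368)),("FR",(531,330),(345,287)),("RR",(318,325),(172,385)),("RLtop",(307,440),(325,475))):
    P,e=tri(S(*a),C(*b));print(nm,loc(P).round(4),round(e,4))
p=imaging.camera_params("wrist");w=imaging.camera("wrist").astype(int)
r,g,b=[w[...,k] for k in range(3)];m=((b>80)&(b>r+50)&(b>g+40));m[:, :250]=0;m[:,380:]=0;m[:180]=0;m[260:]=0
ys,xs=np.nonzero(m);print(len(xs),xs.min(),xs.max(),ys.min(),ys.max(),loc(onz("wrist",(xs.mean(),ys.mean()),.159,p)))
i=imaging.camera("side").astype(int);r,g,b=[i[150:180,325:350,k] for k in range(3)];m=(b>90)&(b>r+60)&(b>g+50)
ys,xs=np.nonzero(m);print(len(xs),loc(onz("side",(xs.mean()+325,ys.mean()+150),.158)))
E
python3 st.py
```

```text
FL [-0.1485  0.1041  0.1632] 0.004
FR [-0.1461  0.0021  0.1706] 0.0009
RR [-0.015  -0.0071  0.1631] 0.0016
RLtop [-0.0182  0.1071  0.1622] 0.0045
942 301 331 191 222 [-0.12807902 -0.0781229   0.159     ]
33 [-0.12799347 -0.07396442  0.158     ]
t 16.4 loc [-124.5  -72.4  182.6] yawerr 0.006 tilt [-0.0277 -0.0085] F [ 0.37 -0.17  0.59]
```

>>> send_rows --pt "2.5 -5.5 10 0 0" --pt "0 0 15 0 0" --pt "0 0 15 0 0" --pt "0 0 8 0 0" --pt "0 0 2 0 0"

```text
time: 17.02
tcp_pos: [0.5731, -0.1404, 0.1294]
ee_rot: [0.262, -3.101, 0.009]
contact_force: [0.2, 0.1, 0.3]
opening: -0.0006
```

```bash
python3 st.py; python3 - <<'E'
from h import *
im=imaging.camera("side")[:,:,::-1][130:190,300:380]
cv2.imwrite("pics/k1.png",cv2.resize(im,None,fx=8,fy=8,interpolation=cv2.INTER_CUBIC))
w=imaging.camera("wrist")
cv2.imwrite("pics/k1w.png",cv2.resize(w[150:350,190:470,::-1],None,fx=2.85,fy=2.85,interpolation=cv2.INTER_CUBIC))
E
```

```text
t 17.025 loc [-129.2  -78.6  129.4] yawerr 0.0065 tilt [-0.0286 -0.0083] F [0.2  0.09 0.31]
```

View pics/k1.png

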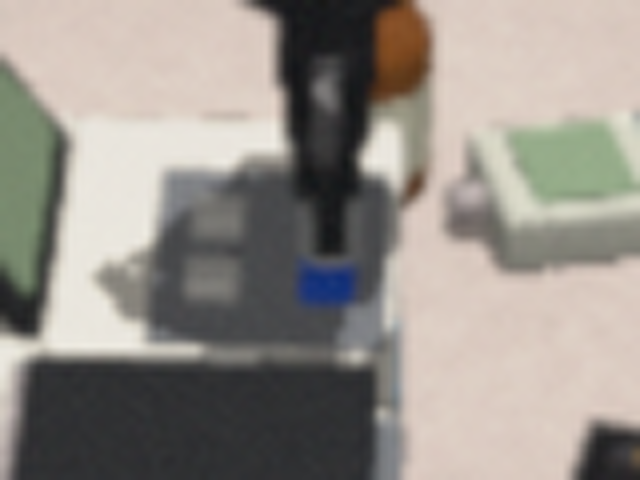

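View pics/k1w.png

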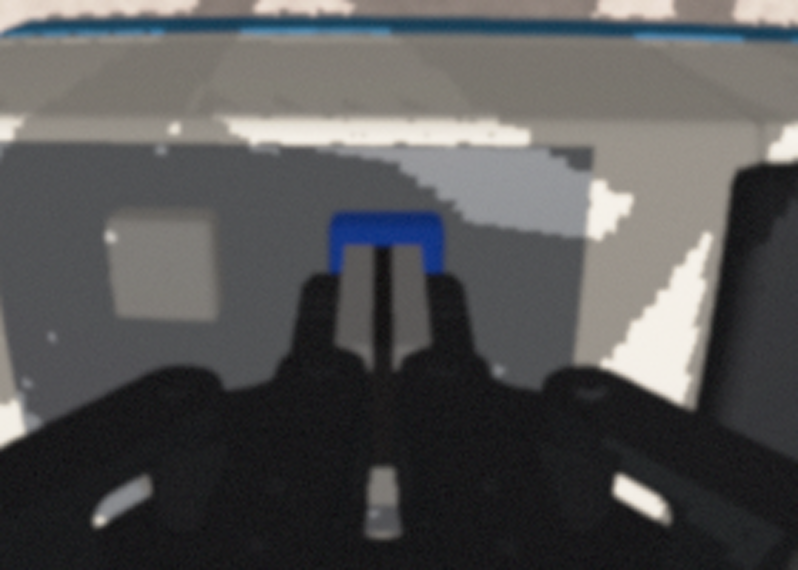

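>>> send_rows --pt "0 0 3 0 0" --pt "0 0 2.5 0 0" --pt "0 0 2 0 0" --pt "0 0 2 0 0" --pt "0 0 2 0 0"

```text
time: 17.75
tcp_pos: [0.5737, -0.1407, 0.1192]
ee_rot: [0.263, -3.104, 0.012]
contact_force: [-0.4, 1.2, 3.2]
opening: 0.0001
```

```bash
python3 st.py
```

```text
t 17.75 loc [-128.8  -79.   119.2] yawerr 0.0067 tilt [-0.0253 -0.0098] F [-0.35  1.17  3.19]
```

>>> send_rows --pt "0 0 2 0 0" --pt "0 0 2 0 0" --pt "0 0 2 0 0" --pt "0 0 2 0 0" --pt "0 0 2 0 0"

```text
time: 18.38
tcp_pos: [0.574, -0.1408, 0.1165]
ee_rot: [0.264, -3.111, 0.018]
contact_force: [-6.1, 2.8, 16.0]
opening: 0.0001
```

```bash
python3 st.py
```

```text
t 18.375 loc [-128.4  -79.2  116.5] yawerr 0.0072 tilt [-0.0187 -0.0134] F [-6.11  2.77 15.99]
```

>>> send_rows --pt "0 0 -4 0 0" --pt "0 0 -8 0 0" --pt "0 0 -20 0 0" --pt "0 0 -35 0 0" --pt "0 0 -40 0 0"

```text
time: 19.0
tcp_pos: [0.5749, -0.139, 0.2237]
ee_rot: [0.263, -3.104, 0.013]
contact_force: [0.1, 0.1, 0.1]
opening: 0.0
```

>>> send_rows --pt "30 20 -30 0 0" --pt "35 20 -20 0 0" --pt "35 20 0 0 0" --pt "10 20 0 0 0" --pt "0 0 0 0 0"

```text
time: 19.62
tcp_pos: [0.4519, -0.0772, 0.2803]
ee_rot: [0.263, -3.11, 0.018]
contact_force: [0.2, -0.9, 0.3]
opening: -0.0001
```

```bash
python3 st.py; python3 look.py 5; python3 - <<'E'
from h import *
w=imaging.camera("wrist");p=imaging.camera_params("wrist");cv2.imwrite("pics/w9.png",w[:,:,::-1])
i=w.astype(int);r,g,b=[i[150:330,250:420,k] for k in range(3)]
ys,xs=np.nonzero((r>80)&(r>g+45)&(r>b+45));print(len(xs))
if len(xs):
  for v in (ys.min(),ys.mean(),ys.max()):print(loc(onz("wrist",(xs.mean()+250,v+150),.105,p)))
E
```

```text
t 19.625 loc [-238.7    3.4  280.3] yawerr 0.0067 tilt [-0.0193 -0.0131] F [ 0.25 -0.92  0.35]
tip side [695.33801389 129.71832548] scene [455.47148149  13.40438235]
354
[-0.18359336  0.04916984  0.105     ]
[-0.17135547  0.04974647  0.105     ]
[-0.15834327  0.0503918   0.105     ]
```

View pics/L5a.png

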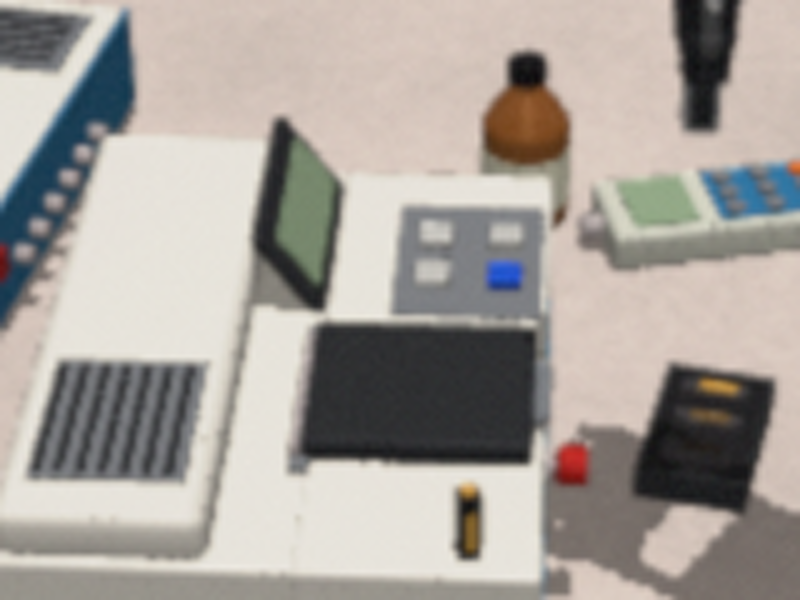

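View pics/w9.png

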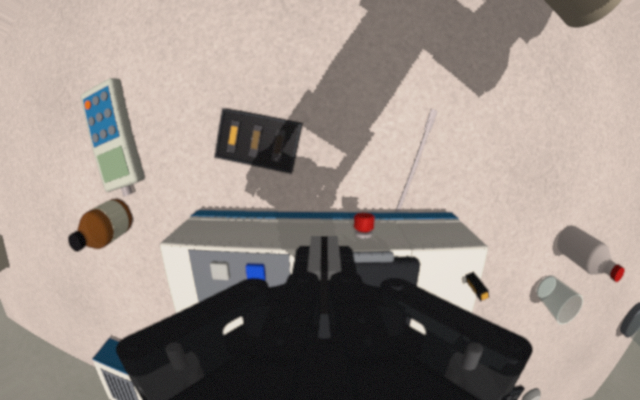

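```bash
python3 -c "
from rig import ticket;print(ticket.sign_off())"
```

```text
the job is handed in; nothing more can be done
None
```

The photometer job is done and handed in: rod in, lid shut, then the blue zero key pressed once and released. I signed off at about 19.6 s with the arm clear of everything; no verdict came back.

- **Rod:** I pushed it until it stalled against a hard stop at about 12 N sideways. Afterwards the knob's centre measured x = -171 mm on the photometer, which is where it should be fully in.
- **Lid:** I swung it down slowly until it seated, reading 11.8 N at the end. The side and scene pictures show it lying shut. My corner heights came out at 162–171 mm against the expected 168 mm, so they confirm "shut" only to within about 6 mm.
- **Zero key:** I pressed it straight down about 5 mm to a hard stop at 16 N, then lifted off. In the last picture it stands up again.
- **Everything else:** in the last pictures the grey keys, spare filter, case, spatula, bottles, beaker and meter look where they were. I judged this by eye, not by measurement.

**Finger tips:** in the pictures they sat about 34–37 mm above the reported tool position. Because of this, my first pass at the rod went over the knob without touching it. I corrected for the offset, and the contact heights on the lid and the key then agreed with it.

**Tool tilt:** the tool stayed slightly tilted, up to 0.04 rad, after the pushes.

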